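Hold the freezing plate's keyed defrost switch on

TASK

Defrost the freezing plate: slide the splash shutter on the switch box fully open, take the red-headed key from its wooden stand, push it all the way into the keyhole past the sticky pins (rocking it helps), and turn it a quarter turn clockwise to the stop. The switch springs back if let go, so finish while still gripping the key and holding it turned; leave the bottle, bowls, jar and scraper where they are.

Things in the scene. Friction and masses are not known exactly. Their poses are not given: they have to be found in the camera images.
- switch_box: Grey switch box with white top, fixed to the counter: 110 mm (its x) by 180 mm (its y), 65 mm high. Origin on the counter directly below the keyhole; z up. The box reaches 55 mm either side of the origin in x, and from -50 to +130 mm in y. Stands at varying places and yaw.
- keyhole (a point): Centre of the keyhole at the box's flat top (65 mm above the counter), in a 36 mm square brass face; axes as the box's. The fixed throat is 21 mm deep, its slot 14.5 mm long (box x) by 9.5 mm (box y); below it the plug's slot is 14.6 by 6.5 mm. The key turns only when fully in (within about 2 mm), and cannot be pulled out while turned.
- lock_pins (a point): Middle of two pairs of sticky spring pins, on the keyhole's axis 13.5 mm below the face; pairs at 8.5 and 18.5 mm depth catch the blade's nose. Pushing straight past takes about 20 N. Rocking the key about its length, which the throat allows by 0.35 rad each way, frees it: about 0.3 rad clockwise (from above) for the upper pair, then anticlockwise for the lower; below them straight again.
- shutter (a joint): Splash shutter sliding along the box's +y, m: 0 = closed, 0.05 = fully open at the end stop. Starts at 0 to 0.015 with the keyhole covered. A 34 mm wide, 3 mm thick aluminium flap just above the box top, between two low guides 19 to 22 mm either side (6 mm high), carrying a black grip. It stays where it is left; takes about 2 N to move.
- shutter_grip (a point): Top centre of the shutter's black grip, which is 16 mm (box x) by 24 mm (box y) by 30 mm high and moves with the shutter. This point is 34 mm above the box top, and 55 mm from the keyhole along box +y when closed, 105 mm when open.
- plug (a joint): Turn of the lock plug, rad: 0 = rest (slot in line with the face's slot), grows clockwise seen from above, end stop at 1.5 (a quarter turn). A spring returns it to 0 when released; turning takes up to about 0.13 N m, holding it at the stop about 0.1 N m. The key has about 0.1 rad of play in it, so the key itself turns up to about 1.65 rad.
- key: Equipment key, 45 g, upright in its stand, blade down. Origin on its axis at the underside of its steel collar (18 mm across, 4 mm thick); z up along the key. It is the same after a half turn about z, and goes into the keyhole with key x along box x. When fully in, the collar rests on the brass face, so origin and keyhole coincide.
- key_head (a point): Centre of the key's red plastic head, 28 mm above the key's origin. The head is 28 mm wide (key x), 12 mm thick (key y) and 48 mm tall (4 to 52 mm above the origin); grip it across the 12 mm.
- key_tip (a point): Middle of the key's rounded nose, 31 mm below the key's origin. From the collar down: a 5 mm round neck to -23 mm, then the bit, 12 mm wide (key x) by 5 mm thick (key y), from -23 mm to this nose, which is rounded with about 2.4 mm radius.
- key_stand: Fixed dark wooden block 60 by 50 mm, 50 mm high, with a slot 38 mm deep (14 by 7 mm) in its top holding the key; origin at the centre of its underside; the key's x lies along its x, the key's origin 50 mm above its origin. Lift the key at least 40 mm straight up to free it.
- freeze_plate: White freezing plate with steel rim, fixed on the counter, 484 mm (x) by 444 mm (y), 4 to 6 mm high; origin at the centre of its underside.
- bottle: Bystander: black squeeze bottle, 62 mm across, 192 mm high, standing on the freezing plate; origin at its underside.
- bowls: Bystander: stack of brown paper bowls, 113 mm across, 114 mm high; origin at its underside.
- jar: Bystander: small amber jar, 56 mm across, 60 mm high; origin at its underside.
- scraper: Bystander: steel scraper, 230 mm long, wooden handle (18 mm high) to its -x, lying on the freezing plate; origin at its underside near mid-length.
Not all that is in view belongs to the job. What is meant by the switch_box is not blue, and is the larger of those in its own colour.

How it is judged:
On the way, in this order (a step that is already met when the one before it is completed fails the run):
1. the shutter is slid fully open (value of joint shutter above 0.042 m), for 0.2 s.
2. the key is fully in the keyhole, not yet turned (z of key in the frame of keyhole below 0.0035 m and horizontal distance between key and keyhole below 0.005 m and angle between key's own z axis and vertical below 0.12 rad and value of joint shutter above 0.042 m and value of joint plug below 0.25 rad), for 0.2 s.
3. the key, fully in, is turned a quarter turn to the stop (z of key in the frame of keyhole below 0.0035 m and horizontal distance between key and keyhole below 0.005 m and angle between key's own z axis and vertical below 0.12 rad and value of joint plug above 1.35 rad), for 0.3 s.
At the end, for the whole second after the job is handed in: The shutter is open (at least 42 of 50 mm); the key is fully in (collar within 3.5 mm of the brass face, within 5 mm of the keyhole's centre, within 0.12 rad of upright); the plug stands still, turned more than 1.35 rad (stop at 1.5); the fingers still grip the key (over 2 N) and hold it there (all of step 3 and value of joint shutter above 0.042 m and velocity of joint plug between -0.15 and 0.15 rad/s and contact force between the fingers and key above 2 N); the arm keeps its last pose, push and grip.
It fails at once if the bottle is pushed more than 30 mm or tipped (distance of bottle from where it was at the start of the episode above 0.03 m or angle between bottle's own z axis and vertical above 0.35 rad).
It fails at once if the bowls is pushed more than 30 mm or tipped (distance of bowls from where it was at the start of the episode above 0.03 m or angle between bowls's own z axis and vertical above 0.35 rad).
It fails at once if the jar is pushed more than 30 mm or tipped (distance of jar from where it was at the start of the episode above 0.03 m or angle between jar's own z axis and vertical above 0.35 rad).
It fails at once if the scraper is pushed more than 30 mm or tipped (distance of scraper from where it was at the start of the episode above 0.03 m or angle between scraper's own z axis and vertical above 0.35 rad).
It also fails if it takes over 61 s, if anything falls off the work surface, if the arm or the gripper's body presses on something with over 40 N, if the wrist force passes 120 N, or if a joint passes its speed limit or range.

ROBOT

A 6-joint arm with a two-finger parallel gripper is mounted at the origin on the work surface. World frame = base frame: x ahead of the robot, y to its left, z up, the work surface at z = 0. Lengths are in m, angles in rad, forces in N, time in s.
With the tool pointing down it reaches from about 0.35 to 0.85 m from the base axis. Payload 8.1 kg.
Tool frame: the origin (TCP) lies at the very end of the fingers, on their centre line; the grasp point (between the pads) lies 19 mm behind it (robot.pinch_z is the distance from the TCP to the grasp point, in m); y points along the fingers, x is the direction in which the jaws open and shut, and the axes are right-handed (so a half turn about y gives the same grasp; the last joint's range is limited). The gripper opens to 93 mm and grips with 3 to 60 N. Pads are 15 mm wide; open, the fingers measure 128 mm over their backs; the gripper's body (75 mm by 188 mm) begins 65 mm behind the grasp point.
Start: joints at [-1.252, 0.13, 1.488, -0, 1.523, -0.085], TCP at [0.236, -0.552, 0.219] pointing down, gripper open.
Joint ranges: [-2.96, 2.96], [-0.89, 2.26], [0.02, 2.5], [-1.34, 4.48], [0, 2.73], [-2.66, 2.66]. Speed limits (rad/s): [2.39, 2.39, 2.79, 3.14, 3.14, 3.14].

INTERFACE

Orientations are given as a rotation vector (axis times angle).
In Python, from plant import robot gives the robot as it stands.
- The arm moves only by the shell command python3 -m inch 'ROWS' [FORCE]. ROWS is JSON, a list of rows, each a list of 5 numbers: the closure, from -1 (fully open) to 1 (shut), then the shift along the world's x, y, z in m, then the turn about the world's z in rad. A call has 1 to 8 rows; each row is the pose to reach, as a shift and turn from the pose measured when the call began; what a row does not reach only later rows make up. A row lasts 1/8 s, in which the tool goes at most 62.5 mm and 10.7 degrees, less where a joint would pass 70% of its speed; a pose out of reach is approached as far as the arm can. A call with a gripper value outside its range is refused whole. The fingers move at their own pace and stop on an object; FORCE is the grip in N (left out, the last holds). Time passes only in rows, so rows that repeat a pose let the fingers close. It gives the time, the measured TCP pose, the force and the opening at its end, in the units of the state.
- robot.read_state(): the state, without advancing time (a new reading comes with each control period).
- robot.read_camera(name): name is "scene" or "top"; returns a dict with "color" (400x640x3 uint8, red, green, blue), "mtx" (3x3 intrinsics, pixels), "R" (3x3) and "t" (3): a world point X has camera coordinates R X + t. Camera axes: x right, y down, z forward; pixel columns grow to the right and rows downward; lengths in m; the calibration is good to about 2 mm. A picture is of the moment at which its call begins. There is no depth.
- robot.close_job(): hands the job in, once; it reports no verdict.
The state is a dict: "t": time; "q": joint angles; "dq": joint speeds; "joint_torque": joint torques, N m; "tool_pos": TCP position; "orientation": TCP orientation; "force": force on the tool from outside, world axes, zero at the start; "wrist_torque": the same for the moment, N m; "opening": finger opening in m.
Only numpy, scipy, OpenCV 4.12 (cv2) and the standard library are available. Lean on these libraries where they do the work, as an engineer would, in place of code of your own. Each camera call takes 0.05 s, during which the arm holds its last target. There are 200 camera calls.

## Working session

There is one attempt and no reset: what is moved stays moved. The work goes in short steps, Python scripts to look and compute and a shell command to move; the robot and the scene stay as the last step left them, time stands still between calls to the robot, and variables do not carry over. Pictures are saved under pics/ and viewed, about 8 in all and at most 12, crops included, and the job is handed in when it is done.

```bash
ls; mkdir -p pics; python3 - <<'E'
from plant import robot
import cv2,numpy as np
for n in("top","scene"):
    c=robot.read_camera(n); cv2.imwrite(f"pics/{n}0.png",c["color"][:,:,::-1]); np.savez(f"{n}0.npz",**c)
    print(n,np.round(c["mtx"],1).tolist(),np.round(c["R"],3).tolist(),np.round(c["t"],3), np.round(-c["R"].T@c["t"],3))
s=robot.read_state();print({k:np.round(v,3).tolist() for k,v in s.items()})
E
```

```text
pics
top [[388.3, 0.0, 320.5], [0.0, 388.3, 200.5], [0.0, 0.0, 1.0]] [[-0.018, -1.0, -0.017], [-0.998, 0.019, -0.056], [0.057, 0.016, -0.998]] [0.09  0.571 1.224] [0.502 0.059 1.255]
scene [[398.5, 0.0, 325.4], [0.0, 398.5, 203.0], [0.0, 0.0, 1.0]] [[0.748, 0.664, 0.018], [0.416, -0.447, -0.792], [-0.518, 0.6, -0.61]] [-0.446 -0.121  1.48 ] [ 1.15  -0.646  0.816]
{'t': 0.1, 'q': [-1.252, 0.131, 1.489, 0.0, 1.523, -0.085], 'dq': [0.0, -0.003, -0.002, -0.0, -0.001, 0.001], 'joint_torque': [0.001, -56.134, -49.309, 0.077, 0.029, -0.0], 'tool_pos': [0.236, -0.551, 0.218], 'orientation': [-1.372, 0.908, -0.906], 'force': [-0.114, 0.099, 0.144], 'wrist_torque': [0.031, 0.029, -0.023], 'opening': 0.093}
```

View pics/top0.png

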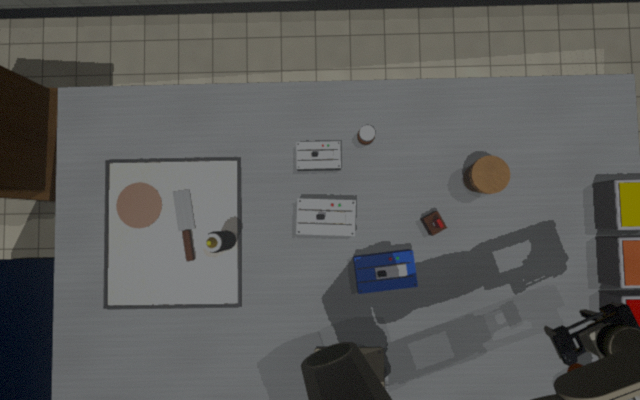

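View pics/scene0.png

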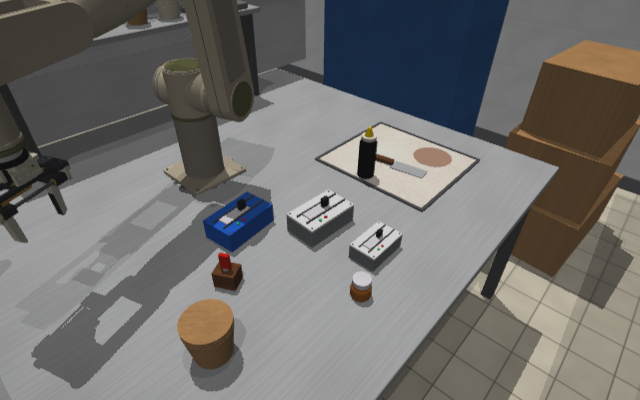

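```bash
python3 - <<'E'
import cv2,numpy as np
t=cv2.imread("pics/top0.png");s=cv2.imread("pics/scene0.png")
a=cv2.resize(t[185:247,285:365],(800,620)[:2] if 0 else (400,310),interpolation=cv2.INTER_CUBIC)
b=cv2.resize(s[180:250,275:365],(400,310),interpolation=cv2.INTER_CUBIC)
c=cv2.resize(t[200:245,410:460],(400,290)[:2] if 0 else (320,288),interpolation=cv2.INTER_CUBIC)
d=cv2.resize(s[240:300,200:255],(264,288),interpolation=cv2.INTER_CUBIC)
im=np.zeros((600,800,3),np.uint8);im[:310,:400]=a;im[:310,400:]=b;im[310:598,:320]=c;im[310:598,400:664]=d
cv2.imwrite("pics/crop1.png",im)
E
```

```text
(no output)
```

View pics/crop1.png

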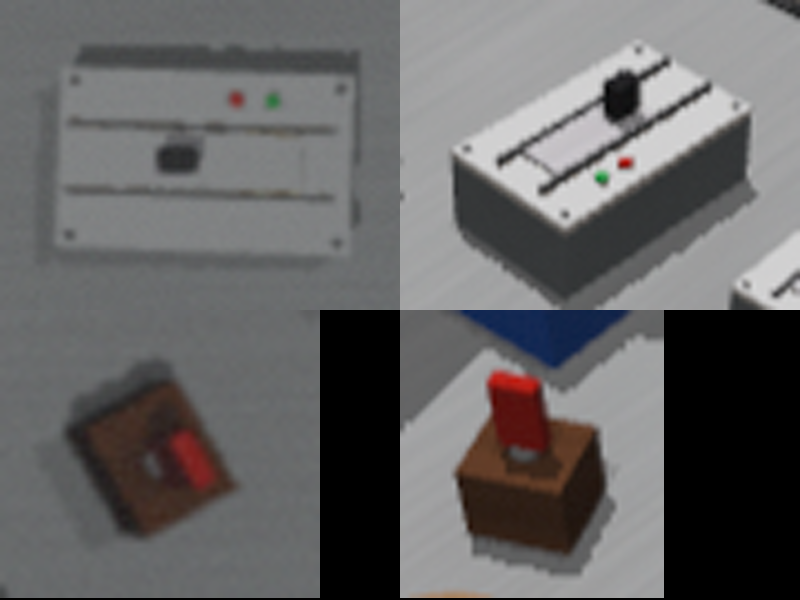

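Candidates in top view: large grey/white box (326,217), small grey/white box (318,155), blue box (386,270). The target is the one at (326,217), as it is not blue and is the larger grey one. The crop shows its shutter closed with the grip at about (320,216), the flap reaching right over the keyhole (about column 341), so box +y ≈ world +y. The key stand is at (433,223), with the key's wide direction along the stand's long side.

```bash
cat > h.py <<'E'
import numpy as np,cv2
def ray(c,p):
    d=c["R"].T@np.linalg.solve(c["mtx"],np.array([p[0],p[1],1.])); o=-c["R"].T@c["t"]; return o,d
def onz(c,p,z):
    o,d=ray(c,p); return (o+d*(z-o[2])/d[2])
def proj(c,X):
    x=c["mtx"]@(c["R"]@np.asarray(X)+c["t"]); return x[:2]/x[2]
def rect(c,mask,z):
    "hull of the largest blobs -> metric min-area rectangle at height z"
    pts=np.argwhere(mask)[:,::-1]
    W=np.array([onz(c,p,z)[:2] for p in pts])*1000
    r=cv2.minAreaRect(cv2.convexHull(W.astype(np.float32))); return r
def big(m,roi):
    x0,y0,x1,y1=roi; k=np.zeros(m.shape,np.uint8); k[y0:y1,x0:x1]=m[y0:y1,x0:x1]
    n,l,s,ce=cv2.connectedComponentsWithStats(k); return l==1+np.argmax(s[1:,4])
E
python3 - <<'E'
from h import *
for n,rb,rk,rg in(("top",(285,185,365,247),(415,205,455,242),(305,205,335,225)),("scene",(280,180,362,250),(208,245,250,295),(315,190,335,212))):
    c=dict(np.load(n+"0.npz")); im=c["color"].astype(int); hsv=cv2.cvtColor(c["color"],cv2.COLOR_RGB2HSV).astype(int)
    x0,y0,x1,y1=rb
    V=hsv[...,2]
    print(n,"V pct",np.percentile(V[y0:y1,x0:x1],[5,25,50,75,95]))
    for th in ((150,160,170) if n=="top" else(185,195,205)):
        m=big((V>th).astype(np.uint8),rb); print(th,m.sum(),np.round(np.array(sum([list(np.atleast_1d(q)) for q in rect(c,m,.065)],[])),1))
    H,S=hsv[...,0],hsv[...,1]
    red=((S>180)&((H<6)|(H>174))&(V>100)).astype(np.uint8)
    m=big(red,rk);p=np.argwhere(m)[:,::-1];print("red",m.sum(),p.mean(0),p.min(0),p.max(0))
    x0,y0,x1,y1=rk
    print("stand"); 
    for th in(45,55,65,75):
        b=((S>90)&(V>th)&((H<20)|(H>170))).astype(np.uint8); m=big(b,rk); print(th,m.sum(),np.round(np.array(sum([list(np.atleast_1d(q)) for q in rect(c,m,.05)],[])),1))
    m=big((V<60).astype(np.uint8),rg);p=np.argwhere(m)[:,::-1];print("grip",m.sum(),p.mean(0),p.min(0),p.max(0),onz(c,p.mean(0),.085))
E
```

```text
top V pct [ 83. 107. 110. 128. 131.]Traceback (most recent call last):
  File "<stdin>", line 8, in <module>
  File "h.py", line 15, in big
    n,l,s,ce=cv2.connectedComponentsWithStats(k); return l==1+np.argmax(s[1:,4])
                                                              ~~~~~~~~~^^^^^^^^^
    return _wrapfunc(a, 'argmax', axis=axis, out=out, **kwds)
    return bound(*args, **kwds)
ValueError: attempt to get argmax of an empty sequence
```

```bash
cat > m.py <<'E'
from h import *
U=6
def up(c,roi):
    x0,y0,x1,y1=roi; im=cv2.resize(c["color"][y0:y1,x0:x1],None,fx=U,fy=U,interpolation=cv2.INTER_LINEAR)
    hsv=cv2.cvtColor(im,cv2.COLOR_RGB2HSV).astype(int); return hsv[...,0],hsv[...,1],hsv[...,2]
def blob(m):
    n,l,s,ce=cv2.connectedComponentsWithStats(m.astype(np.uint8))
    return l==1+np.argmax(s[1:,4]) if n>1 else None
def px(m,roi): return (np.argwhere(m)[:,::-1]+.5)/U-.5+np.array(roi[:2])
def mrect(c,m,roi,z):
    W=np.array([onz(c,p,z)[:2] for p in px(m,roi)])*1000
    r=cv2.minAreaRect(W.astype(np.float32)); return np.round([*r[0],*r[1],r[2]],1)
E
python3 - <<'E'
from m import *
for n,rb,rk,rg,ths in(("top",(285,185,365,247),(415,205,455,242),(305,205,335,225),(115,118,121)),("scene",(280,180,362,250),(208,245,250,295),(315,190,335,212),(175,190,200))):
    c=dict(np.load(n+"0.npz"))
    H,S,V=up(c,rb); print(n,np.percentile(V,[5,25,50,75,95]))
    for th in ths:
        m=blob(cv2.morphologyEx((V>th).astype(np.uint8),cv2.MORPH_OPEN,np.ones((9,9)))) 
        if m is not None: print(" box",th,m.sum(),mrect(c,m,rb,.065))
    H,S,V=up(c,rk)
    m=blob((S>180)&((H<6)|(H>174))&(V>90)); p=px(m,rk); print(" red",p.mean(0),p.min(0),p.max(0),cv2.minAreaRect(p.astype(np.float32)))
    for th in(35,45,55,65,75):
        m=blob(((S>80)&(V>th)&((H<22)|(H>170)))); 
        if m is not None: print(" stand",th,m.sum(),mrect(c,m,rk,.05))
    H,S,V=up(c,rg); m=blob(V<60);p=px(m,rg);print(" grip",p.mean(0),p.min(0),p.max(0),onz(c,p.mean(0),.085))
E
```

```text
top [ 84. 107. 109. 128. 131.]
 box 115 61232 [519.2  63.9 182.4 110.9  86.9]
 box 118 58146 [519.5  63.9 179.5 108.7  87.2]
 box 121 48036 [519.4  64.2 177.7 108.   87.4]
 red [440.04405286 223.14060206] [438.08333333 219.75      ] [441.91666667 226.25      ] ((439.98712158203125, 223.06410217285156), (6.7026448249816895, 3.0046162605285645), 56.310333251953125)
 stand 35 9411 [ 495.7 -270.4   58.1   49.9   27.7]
 stand 45 9382 [ 495.7 -270.4   58.1   49.9   27.7]
 stand 55 8155 [ 495.9 -271.    58.1   48.8   27.8]
 stand 65 3345 [ 495.6 -272.6   56.    46.1   27.7]
 stand 75 1688 [ 494.3 -288.6   31.4   16.    26.7]
 grip [320.10971349 216.25681342] [316.58333333 214.08333333] [323.58333333 218.25      ] [0.52123763 0.0803622  0.085     ]
scene [ 54. 102. 162. 164. 208.]
 box 175 25282 [518.6  62.6 181.6 112.3  87.4]
 box 190 10412 [558.6  60.  177.6  30.6  86.9]
 box 200 6892 [4.786e+02 6.260e+01 2.970e+01 1.736e+02 4.000e-01]
 red [223.28160475 255.46065531] [218.41666667 252.91666667] [228.08333333 257.75      ] ((223.27182006835938, 255.54306030273438), (9.780240058898926, 4.2963547706604), 10.007970809936523)
 stand 35 25500 [ 504.3 -275.6   77.9  128.6   40.4]
 stand 45 19968 [ 500.6 -278.9   68.8  131.1   42.7]
 stand 55 14950 [ 485.1 -266.9   74.5   81.1   28.4]
 stand 65 13193 [ 485.2 -266.3   73.4   81.    30. ]
 stand 75 11782 [ 484.5 -265.8   72.7   79.5   30. ]
 grip [324.29068926 201.44555459] [319.91666667 196.41666667] [328.08333333 206.75      ] [0.52272084 0.07557967 0.085     ]
```

```bash
python3 - <<'E'
from m import *
from plant import robot
from scipy.spatial.transform import Rotation as Ro
s=robot.read_state();M=Ro.from_rotvec(s["orientation"]).as_matrix();print(np.round(M,3),"yaw x",np.degrees(np.arctan2(M[1,0],M[0,0])),s["tool_pos"],robot.pinch_z)
t=dict(np.load("top0.npz"));c=dict(np.load("scene0.npz"))
print("top red at .102",onz(t,(440,223.1),.102),"scene",onz(c,(223.3,255.5),.102))
for X in([.4955,-.271,.102],[.4955,-.271,.05]): print(X,proj(t,X),proj(c,X))
# two-ray closest on bright red top
o1,d1=ray(t,(440,223.1));o2,d2=ray(c,(223.3,255.5));A=np.c_[d1,-d2];k=np.linalg.lstsq(A,o2-o1,rcond=None)[0];print(o1+d1*k[0],o2+d2*k[1])
E
```

```text
[[ 0.393 -0.001  0.92 ]
 [-0.92   0.002  0.393]
 [-0.002 -1.     0.   ]] yaw x -66.86597881618601 [ 0.23559887 -0.55123218  0.21768189] 0.0188
top red at .102 [ 0.49424236 -0.27319256  0.102     ] scene [ 0.50053085 -0.27784549  0.102     ]
[0.4955, -0.271, 0.102] [439.2379946  222.68656914] [224.29731498 253.09163184]
[0.4955, -0.271, 0.05] [434.38399596 222.67333453] [227.05616334 267.47372697]
[ 0.49419749 -0.27501385  0.09567993] [ 0.49464387 -0.27451216  0.09553219]
```

```bash
python3 -m inch '[[-1,0.03,0.06,0,0.1],[-1,0.055,0.12,0,0.25],[-1,0.08,0.175,0,0.4],[-1,0.105,0.23,0,0.55],[-1,0.13,0.285,0,0.7],[-1,0.155,0.34,0,0.85],[-1,0.18,0.395,0,1.0],[-1,0.205,0.45,0,1.119]]'; python3 -c "
from plant import robot;import numpy as np
s=robot.read_state();print(s['tool_pos'],s['q'],s['orientation'])"
```

```text
t: 1.1
tool_pos: [0.4409, -0.0993, 0.2175]
orientation: [-1.57, 0.036, -0.033]
force: [0.9, -0.2, 0.0]
opening: 0.0931
[ 0.44088538 -0.09927743  0.21754906] [-3.34679731e-01 -2.79294587e-01  1.87958308e+00 -4.05273092e-04
  1.54278208e+00 -2.90989841e-01] [-1.57045435  0.03550639 -0.03310158]
```

```bash
python3 -m inch '[[-1,0.025,0.055,0,0],[-1,0.05,0.11,0,0],[-1,0.08,0.165,0,0],[-1,0.08,0.178,-0.02,0],[-1,0.08,0.178,-0.075,0],[-1,0.08,0.178,-0.11,0],[-1,0.08,0.178,-0.139,0],[-1,0.08,0.178,-0.139,0]]'; python3 - <<'E'
from m import *
from plant import robot
c=robot.read_camera("scene");t=robot.read_camera("top")
a=cv2.resize(c["color"][150:250,270:390],(600,500))[:,:,::-1]
cv2.imwrite("pics/g1.png",a)
E
```

```text
t: 2.1
tool_pos: [0.5176, 0.0779, 0.0751]
orientation: [-1.571, 0.041, -0.028]
force: [0.2, -0.1, -1.1]
opening: 0.0929
```

View pics/g1.png

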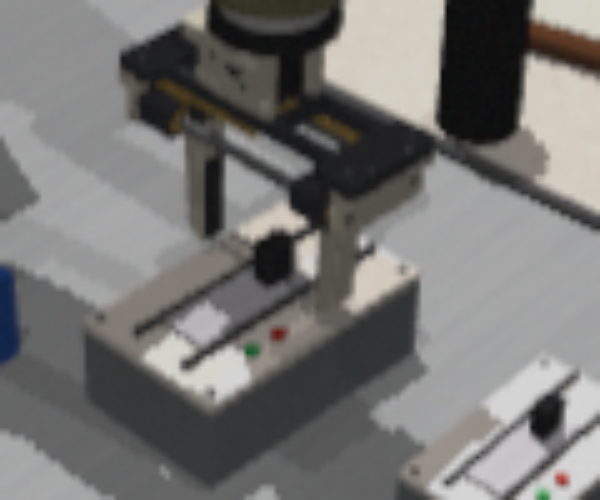

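The open fingers straddle the black grip (crop (272,255)) centrally, with nothing else near. Closing.

```bash
python3 -m inch '[[-1,0.002,0.0,0.004,0],[0.2,0.002,0.0,0.004,0],[1,0.002,0.0,0.004,0],[1,0.002,0.0,0.004,0],[1,0.002,0.0,0.004,0],[1,0.002,0.0,0.004,0]]' 12
```

```text
t: 2.95
tool_pos: [0.5226, 0.0783, 0.0828]
orientation: [-1.571, 0.036, -0.033]
force: [-0.3, 0.2, 0.8]
opening: 0.0476
```

```bash
python3 -m inch '[[1,-0.002,0,-0.003,0],[1,-0.002,0,-0.003,0],[1,-0.002,0,-0.003,0],[1,-0.002,0,-0.003,0],[1,-0.002,0,-0.003,0]]' 12
```

```text
t: 3.58
tool_pos: [0.5202, 0.0783, 0.0797]
orientation: [-1.571, 0.037, -0.032]
force: [-4.1, 0.5, 1.9]
opening: 0.0158
```

```bash
python3 -m inch '[[1,-0.0005,0.008,0,0],[1,0,0.018,0,0],[1,0.0005,0.028,0,0],[1,0.001,0.037,0,0],[1,0.0013,0.044,0,0],[1,0.0016,0.049,0,0],[1,0.0018,0.053,0,0],[1,0.0018,0.053,0,0]]'
```

```text
t: 4.58
tool_pos: [0.5225, 0.1292, 0.0796]
orientation: [-1.575, 0.037, -0.033]
force: [4.1, -14.5, -1.5]
opening: 0.0158
```

```bash
python3 -m inch '[[0.2,0,-0.001,0,0],[-1,0,-0.001,0,0],[-1,0,-0.001,0,0],[-1,0,-0.001,0.04,0],[-1,0,-0.001,0.08,0],[-1,0,-0.04,0.1,-0.1],[-1,-0.01,-0.1,0.11,-0.25],[-1,-0.01,-0.16,0.11,-0.4]]'
python3 -m inch '[[-1,0,-0.06,0,-0.15],[-1,0,-0.12,0,-0.3],[-1,-0.01,-0.18,0,-0.45],[-1,-0.015,-0.24,0,-0.625],[-1,-0.015,-0.24,0,-0.625]]'
python3 - <<'E'
from m import *
from plant import robot
for n in("top","scene"):
    c=robot.read_camera(n);np.savez(n+"1.npz",**c)
t=dict(np.load("top1.npz"));s=dict(np.load("scene1.npz"))
print(proj(t,[.517,.0234,.065]),proj(s,[.517,.0234,.065]))
a=cv2.resize(t["color"][190:245,290:365],(540,396),interpolation=cv2.INTER_CUBIC) if 0 else cv2.resize(t["color"][190:245,290:365],(400,293),interpolation=cv2.INTER_CUBIC)
b=cv2.resize(s["color"][185:245,285:360],(400,320),interpolation=cv2.INTER_CUBIC)
im=np.zeros((320,800,3),np.uint8);im[:293,:400]=a;im[:,400:]=b
cv2.imwrite("pics/open.png",im[:,:,::-1])
E
```

```text
t: 5.58
tool_pos: [0.5128, -0.0316, 0.1912]
orientation: [-1.546, 0.351, -0.35]
force: [1.0, -0.9, -0.0]
opening: 0.0904
t: 6.2
tool_pos: [0.4968, -0.2753, 0.1911]
orientation: [-1.406, 0.842, -0.839]
force: [-0.0, 0.7, -0.7]
opening: 0.0932
[338.86167491 217.39985657] [311.09332992 213.78145272]
```

View pics/open.png

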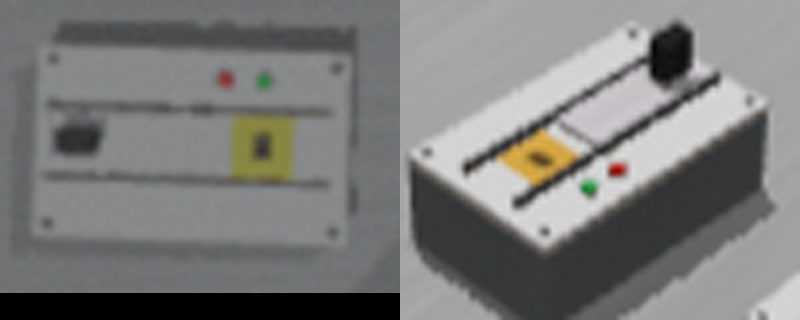

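The shutter is open. The brass face shows at crop (262,148) in the top view and (540,158) in the scene view, with the dark slot in its middle. Measuring these.

```bash
python3 - <<'E'
from m import *
P={}
for n,r in(("top",(328,205,352,230)),("scene",(298,204,326,224))):
    c=dict(np.load(n+"1.npz"));H,S,V=up(c,r)
    m=blob((S>80)&(H>12)&(H<35)); h=cv2.fillPoly(np.zeros(m.shape,np.uint8),[cv2.convexHull(np.argwhere(m)[:,::-1].astype(np.int32))],1)
    W=np.array([onz(c,p,.065) for p in px(h,r)]);print(n,"brass",W.mean(0)*1000,mrect(c,h,r,.065))
    k=(h>0)&(V<.62*np.median(V[m]))
    k=cv2.erode(h,np.ones((19,19)))*k; k=blob(k); p=px(k,r)
    print("  slot",p.mean(0),onz(c,p.mean(0),.065)*1000, mrect(c,k,r,.065)); P[n]=(c,px(h,r).mean(0))
(o1,d1),(o2,d2)=[ray(*P[n]) for n in("top","scene")]
k=np.linalg.lstsq(np.c_[d1,-d2],o2-o1,rcond=None)[0];print(o1+d1*k[0],o2+d2*k[1])
E
```

```text
top brass [517.34528696  23.89966041  65.        ] [517.5  24.   34.2  36.7  88.8]
  slot [338.68971631 217.25992908] [517.43750317  23.91688114  65.        ] [517.7  24.    6.6  10.7  88.8]
scene brass [516.01402464  21.21467539  65.        ] [516.1  21.8  37.7  41.1  84.1]
  slot [310.88333333 214.52166667] [518.92569111  20.43983164  65.        ] [518.8  20.6   4.6   8.9  75.5]
[0.51735194 0.02387058 0.06405704] [0.51530559 0.02195983 0.06408802]
```

```bash
python3 -m inch '[[-1,-0.002,0.003,-0.03,0],[-1,-0.002,0.003,-0.08,0],[-1,-0.002,0.003,-0.12,0],[0,-0.002,0.003,-0.127,0],[0.5,-0.002,0.003,-0.127,0],[0.5,-0.002,0.003,-0.127,0]]' 10; python3 - <<'E'
from m import *
from plant import robot
s=robot.read_camera("scene");cv2.imwrite("pics/k1.png",cv2.resize(s["color"][210:310,180:290],(550,500))[:,:,::-1])
st=robot.read_state();print(st["tool_pos"],st["opening"])
E
```

```text
t: 7.05
tool_pos: [0.4973, -0.2691, 0.0665]
orientation: [-1.408, 0.834, -0.836]
force: [0.7, -0.0, 0.7]
opening: 0.0673
[ 0.49723183 -0.26931217  0.06641638] 0.0637622308742853
```

View pics/k1.png

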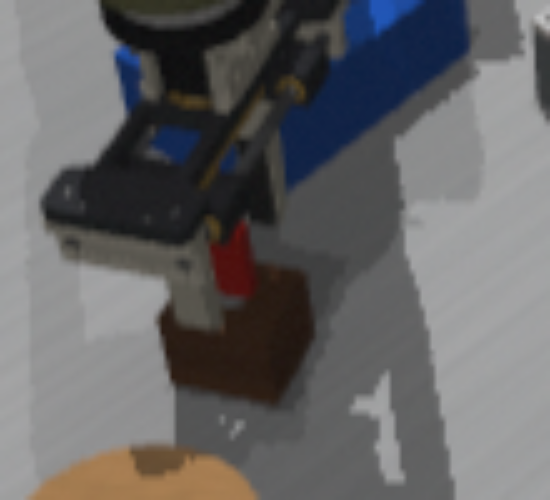

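```bash
python3 -m inch '[[0.5,-0.002,-0.0025,-0.0025,0],[0.8,-0.002,-0.0025,-0.0025,0],[1,-0.002,-0.0025,-0.0025,0],[1,-0.002,-0.0025,-0.0025,0],[1,-0.002,-0.0025,-0.0025,0],[1,-0.002,-0.0025,-0.0025,0],[1,-0.002,-0.0025,-0.0025,0],[1,-0.002,-0.0025,-0.0025,0]]' 10; python3 -c "
from plant import robot
s=robot.read_state();print(s['wrist_torque'],s['q'][5],s['force'])"
```

```text
t: 8.1
tool_pos: [0.4952, -0.2717, 0.0638]
orientation: [-1.408, 0.834, -0.836]
force: [0.1, 0.0, -0.7]
opening: 0.012
[ 0.03989282 -0.03513836  0.03357639] 0.48198009086246296 [ 0.05474593  0.04991086 -0.72725149]
```

```bash
python3 -m inch '[[1,0,0,0,0],[1,0,0,0,0],[1,0,0,0.02,0],[1,0,0,0.045,0],[1,0,0,0.075,0],[1,0,0,0.106,0],[1,0,0,0.106,0]]' 45; python3 - <<'E'
from m import *
from plant import robot
from scipy.spatial.transform import Rotation as Ro
s=robot.read_state();M=Ro.from_rotvec(s["orientation"]).as_matrix();print("yaw",np.degrees(np.arctan2(M[1,0],M[0,0])),s["tool_pos"],s["opening"],s["q"][5],s["force"],np.round(M[:,1],4))
c=robot.read_camera("scene");cv2.imwrite("pics/k2.png",cv2.resize(c["color"][150:310,180:310],(520,640)[:2] if 0 else (480,591))[:,:,::-1])
E
```

```text
t: 8.98
tool_pos: [0.4969, -0.2728, 0.1732]
orientation: [-1.408, 0.829, -0.84]
force: [0.1, 0.5, -0.1]
opening: 0.0119
yaw -61.42081367613583 [ 0.49686957 -0.27280063  0.17323435] 0.011924537847291158 0.48146890732220887 [ 0.11972263  0.5310319  -0.14457371] [ 0.0044 -0.006  -1.    ]
```

View pics/k2.png

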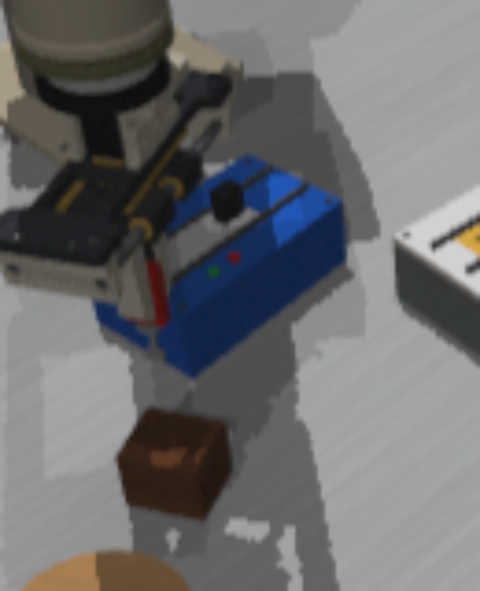

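The key is out of its stand and held upright (steel shank below the red head, crop (155,330)). Next I carry it over the keyhole while turning.

```bash
python3 -m inch '[[1,0,0.02,0,0.18],[1,0.003,0.04,0,0.36],[1,0.006,0.06,0,0.54],[1,0.008,0.08,0,0.72],[1,0.01,0.1,0,0.9],[1,0.012,0.12,0,1.08],[1,0.014,0.14,0,1.26],[1,0.016,0.16,0,1.44]]' 45
python3 -m inch '[[1,0,0.02,0,0.18],[1,0,0.04,0,0.36],[1,0,0.06,0,0.54],[1,0,0.08,0,0.72],[1,0,0.1,0,0.9],[1,0,0.12,0,1.06],[1,0.002,0.135,0,1.13],[1,0.002,0.135,0,1.13]]' 45
cat > st.py <<'E'
from m import *
from plant import robot
from scipy.spatial.transform import Rotation as Ro
s=robot.read_state();M=Ro.from_rotvec(s["orientation"]).as_matrix();print("yaw",np.degrees(np.arctan2(M[1,0],M[0,0])),"pos",np.round(s["tool_pos"]*1000,1),"op",s["opening"],"q",np.round(s["q"],2),"F",np.round(s["force"],1),"T",np.round(s["wrist_torque"],3),"tilt",np.round(M[:,1],4))
E
python3 st.py
```

```text
t: 10.02
tool_pos: [0.5108, -0.1111, 0.1688]
orientation: [-1.549, -0.295, 0.292]
force: [-0.1, -0.1, -0.7]
opening: 0.0116
t: 11.02
tool_pos: [0.5117, 0.0247, 0.167]
orientation: [-1.235, -1.159, 1.161]
force: [-0.3, -0.5, -0.2]
opening: 0.0115
yaw 86.22571223587855 pos [511.7  24.7 167. ] op 0.01150427120155945 q [-0.05 -0.07  1.79  0.    1.43 -1.56] F [-0.3 -0.5 -0.2] T [ 0.001 -0.172 -0.005] tilt [-0.0043  0.0025 -1.    ]
```

```bash
python3 -m inch '[[1,0.003,-0.001,-0.01,0.017],[1,0.0055,-0.0013,-0.025,0.017],[1,0.0055,-0.0013,-0.04,0.017],[1,0.0055,-0.0013,-0.042,0.017],[1,0.0055,-0.0013,-0.042,0.017]]' 45; python3 st.py; python3 - <<'E'
from m import *
from plant import robot
t=robot.read_camera("top");s=robot.read_camera("scene");np.savez("top2.npz",**t);np.savez("scene2.npz",**s)
b=cv2.resize(s["color"][165:240,280:350],(560,600),interpolation=cv2.INTER_CUBIC);cv2.imwrite("pics/ins.png",b[:,:,::-1])
p=robot.read_state()["tool_pos"]
for d in(-.014,-.045):print(proj(s,p+[0,0,d]))
print(proj(s,[.5172,.0234,.065]))
E
```

```text
t: 11.65
tool_pos: [0.517, 0.0233, 0.1247]
orientation: [-1.227, -1.17, 1.174]
force: [-0.6, -0.2, 0.5]
opening: 0.0118
yaw 87.18066118009473 pos [517.   23.3 124.7] op 0.011798960849205384 q [-0.06 -0.02  1.82  0.    1.35 -1.58] F [-0.6 -0.2  0.5] T [ 0.084 -0.13   0.003] tilt [-0.0049  0.0024 -1.    ]
[311.15420613 201.46030635]
[311.19843154 209.79770888]
[311.14230638 213.81030442]
```

View pics/ins.png

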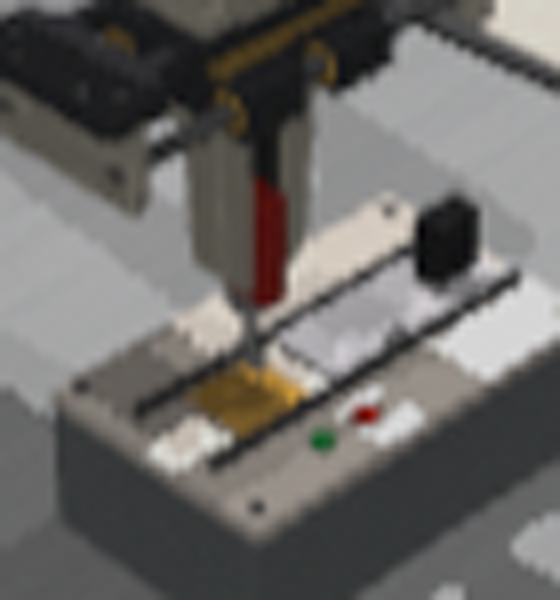

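The key tip (crop (253,362) ≈ px (311.5,210)) hangs right over the slot (px (310.9,214.5)), as projected. I lower into the mouth watching force.

```bash
python3 -m inch '[[1,0.0002,0.0001,-0.006,0],[1,0.0002,0.0001,-0.011,0],[1,0.0002,0.0001,-0.014,0],[1,0.0002,0.0001,-0.017,0],[1,0.0002,0.0001,-0.0195,0],[1,0.0002,0.0001,-0.0195,0]]' 45; python3 st.py
```

```text
t: 12.5
tool_pos: [0.5176, 0.0234, 0.1058]
orientation: [-1.227, -1.171, 1.173]
force: [0.1, -0.0, -0.2]
opening: 0.0119
yaw 87.19392552723386 pos [517.6  23.4 105.8] op 0.01185842440892887 q [-0.06 -0.    1.84  0.    1.31 -1.58] F [ 0.1 -0.  -0.2] T [ 0.013 -0.182  0.057] tilt [-0.0038  0.0024 -1.    ]
```

```bash
python3 -m inch '[[1,-0.0003,0,-0.003,0],[1,-0.0003,0,-0.0035,-0.15],[1,-0.0003,0,-0.0035,-0.3],[1,-0.0003,0,-0.005,-0.3],[1,-0.0003,0,-0.007,-0.3],[1,-0.0003,0,-0.009,-0.3],[1,-0.0003,0,-0.009,-0.3]]' 45; python3 st.py
```

```text
t: 13.38
tool_pos: [0.5172, 0.0235, 0.0965]
orientation: [-1.349, -0.948, 0.949]
force: [0.0, 0.8, -1.8]
opening: 0.0116
yaw 70.0617086006268 pos [517.2  23.5  96.5] op 0.011636025900308673 q [-0.06  0.01  1.85  0.    1.29 -1.28] F [ 0.   0.8 -1.8] T [ 0.271 -0.269 -0.01 ] tilt [-0.0033  0.0036 -1.    ]
```

```bash
python3 -m inch '[[1,0,0,-0.001,0.15],[1,0,0,-0.0025,0.3],[1,0,0,-0.0035,0.45],[1,0,0,-0.0035,0.6],[1,0,0,-0.005,0.6],[1,0,0,-0.0065,0.6],[1,0,0,-0.0073,0.6],[1,0,0,-0.0073,0.6]]' 45; python3 st.py
```

```text
t: 14.38
tool_pos: [0.5172, 0.0236, 0.0892]
orientation: [-1.075, -1.389, 1.392]
force: [-0.4, 0.2, -0.2]
opening: 0.0118
yaw 104.39190745579486 pos [517.2  23.6  89.2] op 0.011796290959400742 q [-0.05  0.02  1.85  0.    1.28 -1.88] F [-0.4  0.2 -0.2] T [ 0.172 -0.129  0.021] tilt [-0.0047  0.0012 -1.    ]
```

```bash
python3 -m inch '[[1,0,0,0,-0.15],[1,0,0,0,-0.3],[1,0,0,-0.002,-0.3],[1,0,0,-0.0045,-0.3],[1,0,0,-0.007,-0.3],[1,0,0,-0.009,-0.3],[1,0,0,-0.0105,-0.3],[1,0,0,-0.0105,-0.3]]' 45; python3 st.py
```

```text
t: 15.38
tool_pos: [0.5166, 0.0236, 0.0788]
orientation: [-1.226, -1.17, 1.174]
force: [-3.5, -0.1, 5.1]
opening: 0.0118
yaw 87.22239387326348 pos [516.6  23.6  78.8] op 0.011826280354462381 q [-0.06  0.03  1.86  0.    1.26 -1.58] F [-3.5 -0.1  5.1] T [ 0.08   0.665 -0.051] tilt [-0.0056  0.0025 -1.    ]
```

```bash
python3 -m inch '[[1,0.0003,0,-0.0005,0],[1,0.0003,0,-0.0008,0],[1,0.0003,0,-0.0008,0],[1,0.0003,0,-0.0008,0]]' 55; python3 st.py
```

```text
t: 15.88
tool_pos: [0.5166, 0.0235, 0.0787]
orientation: [-1.225, -1.17, 1.175]
force: [-5.4, 1.2, 11.0]
opening: 0.0118
yaw 87.2431635500938 pos [516.6  23.5  78.7] op 0.011761769118003194 q [-0.06  0.03  1.86  0.    1.26 -1.58] F [-5.4  1.2 11. ] T [ 0.035  0.914 -0.04 ] tilt [-0.0063  0.0024 -1.    ]
```

```bash
python3 -m inch '[[1,-0.0003,0,-0.0006,-0.15],[1,-0.0003,0,-0.0006,-0.32],[1,-0.0003,0,-0.0006,-0.49],[1,-0.0003,0,-0.0006,-0.66],[1,-0.0003,0,-0.0006,-0.83],[1,-0.0003,0,-0.0006,-1.0],[1,-0.0003,0,-0.0006,-1.1],[1,-0.0003,0,-0.0006,-1.1]]' 55; python3 st.py
```

```text
t: 16.88
tool_pos: [0.5171, 0.0239, 0.0788]
orientation: [-1.538, -0.334, 0.33]
force: [1.9, 2.9, 4.5]
opening: 0.0119
yaw 24.28508974532952 pos [517.1  23.9  78.8] op 0.011854648285760232 q [-0.06  0.02  1.87  0.01  1.25 -0.48] F [1.9 2.9 4.5] T [ 0.462 -0.484  0.062] tilt [ 0.001   0.0071 -1.    ]
```

```bash
python3 -m inch '[[1,-0.0001,-0.0002,-0.0005,-0.15],[1,-0.0001,-0.0003,-0.0005,-0.3],[1,-0.0001,-0.0003,-0.0005,-0.42],[1,-0.0001,-0.0003,-0.0005,-0.5],[1,-0.0001,-0.0003,-0.0005,-0.53],[1,-0.0001,-0.0003,-0.0005,-0.53],[1,-0.0001,-0.0003,-0.0005,-0.53]]' 55; python3 st.py; python3 - <<'E'
from m import *
from plant import robot
c=robot.read_camera("scene");cv2.imwrite("pics/fin.png",cv2.resize(c["color"][165:240,280:350],(560,600),interpolation=cv2.INTER_CUBIC)[:,:,::-1])
E
```

```text
t: 17.75
tool_pos: [0.5173, 0.0239, 0.0788]
orientation: [-1.563, 0.077, -0.084]
force: [-0.1, 2.5, 5.9]
opening: 0.012
yaw -5.891968545501925 pos [517.3  23.9  78.8] op 0.012022274159191076 q [-0.06  0.02  1.87  0.01  1.25  0.04] F [-0.1  2.5  5.9] T [ 0.464 -0.038  0.136] tilt [ 0.0051  0.0061 -1.    ]
```

View pics/fin.png

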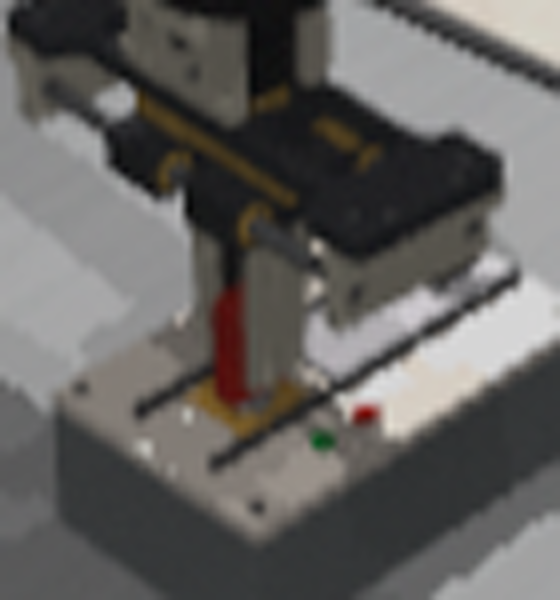

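Collar sits on the brass, key head now edge-on (turned), shutter grip hidden but flap clear of the brass. I nudge a little further to confirm the stop.

```bash
python3 -m inch '[[1,0,-0.0003,-0.0005,-0.06],[1,0,-0.0003,-0.0005,-0.06],[1,0,-0.0003,-0.0005,-0.06]]' 58; python3 st.py
```

```text
t: 18.18
tool_pos: [0.5175, 0.0239, 0.0788]
orientation: [-1.56, 0.121, -0.129]
force: [-0.2, 1.7, 7.3]
opening: 0.0119
yaw -9.14229419625044 pos [517.5  23.9  78.8] op 0.011894443722903051 q [-0.06  0.02  1.87  0.01  1.25  0.1 ] F [-0.2  1.7  7.3] T [0.488 0.255 0.132] tilt [ 0.0056  0.0063 -1.    ]
```

```bash
python3 -m inch '[[1,-0.0002,-0.0003,-0.0005,-0.04],[1,-0.0002,-0.0003,-0.0005,-0.04],[1,-0.0002,-0.0003,-0.0005,-0.04]]' 58; python3 st.py;  python3 -m inch '[[1,0,0,-0.0005,-0.04],[1,0,0,-0.0005,-0.04],[1,0,0,-0.0005,-0.04]]' 58; python3 st.py
```

```text
t: 18.55
tool_pos: [0.5174, 0.0239, 0.0788]
orientation: [-1.558, 0.15, -0.158]
force: [-0.4, 1.7, 6.3]
opening: 0.0117
yaw -11.241843499085967 pos [517.4  23.9  78.8] op 0.01174502278147818 q [-0.06  0.02  1.87  0.01  1.25  0.14] F [-0.4  1.7  6.3] T [0.439 0.129 0.142] tilt [ 0.0061  0.0065 -1.    ]
t: 18.92
tool_pos: [0.5175, 0.0239, 0.0788]
orientation: [-1.556, 0.178, -0.187]
force: [-2.1, 1.2, 6.7]
opening: 0.0114
yaw -13.348059489185474 pos [517.5  23.9  78.8] op 0.011439132161379609 q [-0.06  0.02  1.87  0.01  1.25  0.17] F [-2.1  1.2  6.7] T [0.194 0.357 0.116] tilt [ 0.0064  0.0063 -1.    ]
```

```bash
cat > yaw.py <<'E'
from m import *
from plant import robot
s=robot.read_camera("scene");p=robot.read_state()["tool_pos"];np.savez("scene9.npz",**s)
f=cv2.cvtColor(cv2.imread("pics/fin.png"),cv2.COLOR_BGR2RGB)
new=cv2.resize(s["color"][165:240,280:350],(560,600),interpolation=cv2.INTER_CUBIC)
cv2.imwrite("pics/now.png",np.hstack([f[200:480,100:400],new[200:480,100:400]])[:,:,::-1])
for n,im in(("fin",f),("now",new)):
    d=im[...,0].astype(int)-im[...,1]  # redness
    for r0 in(310,330,350,370,390):
        row=d[r0-6:r0+6,190:270].mean(0);h=row.max()/2;i=np.where(row>h)[0];print(n,r0,"edges",190+i[0],190+i[-1],round(row.max()),end=" | ")
    print()
K=np.array([517.3,23.7,65.])/1000
for turn in(1.3,1.4,1.5,1.6,1.7,1.8):
    a=np.radians(-2.8)-turn
    c,si=np.cos(a),np.sin(a);o=[]
    for z in(.010,.035):
        for u,v in((14,6),(14,-6)):
            x=proj(s,K+[(c*u-si*v)/1000,(si*u+c*v)/1000,z]);o.append(np.round((x-[280,165]+.5)*8,1).tolist())
    print(turn,o)
E
python3 yaw.py
```

```text
fin 310 edges 214 242 66 | fin 330 edges 214 243 63 | fin 350 edges 215 243 67 | fin 370 edges 215 243 71 | fin 390 edges 213 246 69 | 
now 310 edges 213 237 68 | now 330 edges 213 239 64 | now 350 edges 213 239 63 | now 370 edges 213 239 67 | now 390 edges 212 241 67 | 
1.3 [[248.5, 399.1], [220.4, 388.8], [248.1, 345.6], [219.7, 335.3]]
1.4 [[244.4, 398.7], [218.2, 386.6], [244.0, 345.2], [217.4, 333.2]]
1.5 [[240.4, 398.0], [216.3, 384.3], [240.0, 344.5], [215.5, 330.9]]
1.6 [[236.6, 397.0], [214.8, 381.9], [236.1, 343.5], [214.0, 328.5]]
1.7 [[232.9, 395.8], [213.6, 379.4], [232.3, 342.4], [212.8, 326.1]]
1.8 [[229.4, 394.4], [212.9, 376.9], [228.8, 340.9], [212.1, 323.5]]
```

View pics/now.png

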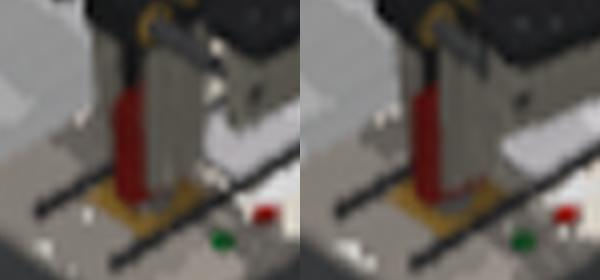

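The red edges moved left as the tool turned, matching about 0.13 rad of key rotation. So the key is following the grip and not yet on the stop; I keep turning in small steps until the torque climbs.

```bash
for i in 1 2; do python3 -m inch '[[1,-0.0001,-0.0002,-0.0005,-0.05],[1,-0.0001,-0.0002,-0.0005,-0.05],[1,-0.0001,-0.0002,-0.0005,-0.05]]' 58 >/dev/null; python3 st.py; done; python3 yaw.py | head -2
```

```text
yaw -16.009974132161485 pos [517.4  23.9  78.8] op 0.011596486597399583 q [-0.06  0.02  1.87  0.01  1.25  0.22] F [-1.5  1.8  6.7] T [0.279 0.29  0.213] tilt [ 0.0068  0.0062 -1.    ]
yaw -18.678119075485153 pos [517.4  23.8  78.8] op 0.011918453236304503 q [-0.06  0.02  1.87  0.01  1.25  0.27] F [-0.7  1.2  5.9] T [0.205 0.244 0.271] tilt [ 0.0072  0.0058 -1.    ]
fin 310 edges 214 242 66 | fin 330 edges 214 243 63 | fin 350 edges 215 243 67 | fin 370 edges 215 243 71 | fin 390 edges 213 246 69 | 
now 310 edges 210 236 65 | now 330 edges 210 237 62 | now 350 edges 212 236 63 | now 370 edges 212 236 64 | now 390 edges 211 240 63 |
```

```bash
python3 -m inch '[[1,-0.0001,-0.0001,-0.0005,-0.01],[1,-0.0001,-0.0001,-0.0005,-0.01],[1,-0.0001,-0.0001,-0.0005,-0.01],[1,-0.0001,-0.0001,-0.0005,-0.01],[1,-0.0001,-0.0001,-0.0005,-0.01]]' 58; python3 st.py; python3 - <<'E'
from m import *
from plant import robot
t=robot.read_camera("top");s=robot.read_camera("scene");im=np.hstack([t["color"][120:270,90:350],s["color"][120:270,270:480]])
cv2.imwrite("pics/end.png",cv2.resize(im,(799,255))[:,:,::-1])
E
```

```text
t: 20.4
tool_pos: [0.5174, 0.0238, 0.0788]
orientation: [-1.548, 0.256, -0.266]
force: [-2.0, 1.6, 6.3]
opening: 0.0118
yaw -19.045539803811685 pos [517.4  23.8  78.8] op 0.011776744467803125 q [-0.06  0.02  1.87  0.01  1.25  0.27] F [-2.   1.6  6.3] T [0.179 0.27  0.263] tilt [ 0.0074  0.0057 -1.    ]
```

View pics/end.png

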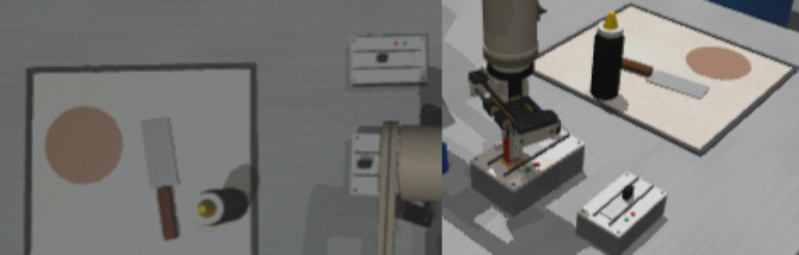

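The shutter grip is still at the far end of the box (crop (365,162)), the bottle and scraper are where they were, and the torque is steady at 0.26 N m against the stop. Handing in.

```bash
python3 -c "
from plant import robot
print(robot.close_job())"; python3 st.py
```

```text
the job is handed in; nothing more can be done
None
the job is handed in; nothing more can be done
```

I slid the shutter on the larger grey box to its end stop and took the key from its stand. I rocked it past both pin pairs (clockwise, then anticlockwise), seated it, and turned it clockwise to the stop. I handed in at about 20.5 s, still gripping and holding it; no verdict was reported.

**Last checks**
- **Seating:** the tool was at the height expected with the collar on the brass, pressing down with about 6 N.
- **Turn:** torque was steady at about 0.26 N m. It had stayed near 0.13 N m while turning and rose only on the last steps, which I take as the stop.
- **Shutter:** the grip showed at the open end of the box.
- **Grip:** the fingers were closed on the 12 mm head, set to 58 N.
- **Bystanders:** the bottle and scraper looked unmoved. I did not check the bowls and jar in a last picture, but the arm never went near them.

**Disagreements**
- **Tool turn:** it took about 1.85 rad, more than the 1.65 rad stated for the key. I put this down to give in the grip and play in the lock.
- **Camera views:** the two views differed by 2 to 3 mm on the keyhole, and the fit felt almost free of force at the position I chose between them.

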